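# Fit the matching wing hub to the batter portion head and set its pointer

### The job

Of the three wing hubs on the table, choose the one whose keyways line up with the two keys on the upright shaft of the batter portion head, and slide it over the shaft fully home on the shoulder. Then turn that hub, and the shaft with it, until the pointer lines up with the pointed set mark on the rim of the dial, and let go. Leave the other hubs and everything else on the table where they are.

Things in the scene. Friction and masses are not known exactly. Their poses are not given: they have to be found in the camera images.
- hub_wide: loose brass wing hub (three, equal in size), 0.2 to 0.33 kg. Boss 44 mm high with two grip flats facing its +y and -y, 58 mm apart. Wings along +x and -x, 130 mm overall, 14 mm thick, 11 to 35 mm above its underside. Through-bore 30 mm with two keyways 11 mm wide, out to 24.5 mm from the axis: one along +x, the other 135 degrees counterclockwise from above. Origin: centre of its underside, z up
- hub_square: loose brass wing hub (three, equal in size), 0.2 to 0.33 kg. Boss 44 mm high with two grip flats facing its +y and -y, 58 mm apart. Wings along +x and -x, 130 mm overall, 14 mm thick, 11 to 35 mm above its underside. Through-bore 30 mm with two keyways 11 mm wide, out to 24.5 mm from the axis: one along +x, the other along +y. Origin: centre of its underside, z up
- hub_straight: loose brass wing hub (three, equal in size), 0.2 to 0.33 kg. Boss 44 mm high with two grip flats facing its +y and -y, 58 mm apart. Wings along +x and -x, 130 mm overall, 14 mm thick, 11 to 35 mm above its underside. Through-bore 30 mm with two keyways 11 mm wide, out to 24.5 mm from the axis: one along +x, the other along -x. Origin: centre of its underside, z up
- adjuster: the batter portion head: round grey housing fixed to the table, 160 mm across at the foot, with a white dial 148 mm across whose face is 32 mm above the table. Origin: on the shaft's axis, at table height, z up
- spindle (a joint): angle of the portion head's shaft with its shoulder and pointer; positive is counterclockwise seen from above, stops at -1.6 and +1.6 rad. It needs about 0.08 N m to turn and stays where it is left. A seated hub has about 0.1 rad of play on the keys
- spindle_seat (a point): point on the shaft's axis at the shoulder (74 mm disc) where a hub rests, 42 mm above the table; its axes turn with the shaft, z up. One key lies along its +x, the other 135 degrees counterclockwise from that, seen from above. The hub that fits seats with its origin here and its axes parallel to these
- shaft_top (a point): top of the steel shaft, on its axis, 42 mm above spindle_seat. Shaft 26 mm in diameter, its top 10 mm a cone. The two keys on it are 8 mm wide, reach 22 mm from the axis and rise 29 mm from the shoulder, the top 5 mm tapered
- pointer_tip (a point): tip of the dark steel pointer that turns with the shaft, 66 mm from the axis, 40 mm above the table, at 225 degrees counterclockwise from spindle_seat's +x
- mark_tip (a point): the point, 66 mm from the shaft's axis and 40 mm above the table, where the pointer's tip stands when it points at the set mark: a dark steel clip fixed on the dial's rim with a pointed tongue towards the axis, out to 84 mm from the axis, top 40 mm above the table. At the start it lies 0.4 to 1.4 rad counterclockwise (from above) of the pointer
- mould_iron: obstacle, fixed: open waffle-type mould iron on a wooden board left of the middle. Board 200x150 mm (x from -50 to 150 mm, y from -72 to 78 mm of the origin); the lid and its handle stand upright to 325 mm above the table; the lower handle reaches 150 mm towards the robot at 45 to 65 mm height. Origin: at table height, axes as the world's
- screwdriver: screwdriver with a red grip, 29x216x29 mm, lying on the table; origin near its middle. A bystander, loose: leave it where it is
- spanner: flat steel open-ended spanner, 33x180x6 mm, lying on the table; origin near its middle. A bystander, loose: leave it where it is
- twist_timer: round white timer with a red dial knob, 67 mm across, 50 mm high; origin: centre of its underside. A bystander, loose: leave it where it is
- spice_cup: small pale green cup, 71 mm across, 41 mm high; origin: centre of its underside. A bystander, loose: leave it where it is
Not all that is in view belongs to the job. Leave any purple look-alike of the hub_wide alone.

How it is judged:
On the way, in this order (a step that is already met when the one before it is completed fails the run):
1. the matching hub is fully home on the shaft (z of hub_wide in the frame of spindle_seat between -0.003 and 0.003 m and horizontal distance between hub_wide and spindle_seat below 0.005 m and angle between the x axis of hub_wide and the x axis of spindle_seat, either way round below 0.25 rad and angle between hub_wide's own z axis and vertical below 0.08 rad), for 0.2 s.
2. the pointer lines up with the set mark (all of step 1 and horizontal distance between pointer_tip and mark_tip below 0.006 m), for 0.2 s.
At the end, for the whole second after the job is handed in: The hub with keyways 135 degrees apart sits on the shaft with its underside within 3 mm of the shoulder, within 5 mm of the axis, upright and keyed; the pointer's tip is within 6 mm (about 5 degrees) of the set mark's point; all is at rest (all of step 2 and linear speed of hub_wide below 0.01 m/s and velocity of joint spindle between -0.02 and 0.02 rad/s); the robot touches nothing.
It fails at once if one of the other two hubs is shifted by more than 30 mm (distance of any of hub_square, hub_straight from where it was at the start of the episode above 0.03 m).
It fails at once if the screwdriver, spanner, timer or cup is shifted by more than 30 mm (distance of any of screwdriver, spanner, twist_timer, spice_cup from where it was at the start of the episode above 0.03 m).
It also fails if it takes over 61 s, if anything falls off the work surface, if the arm or the gripper's body presses on something with over 40 N, if the wrist force passes 120 N, or if a joint passes its speed limit or range.

### The arm

A 7-joint arm with a two-finger parallel gripper is mounted at the origin on a cart in front of the work surface, level with it; the furniture and walls round the work are solid. World frame = base frame: x ahead of the robot, y to its left, z up, the work surface at z = 0. Lengths are in m, angles in rad, forces in N, time in s.
With the tool pointing down it reaches from about 0.4 to 0.925 m from the base axis. Payload 4.1 kg.
Tool frame: the origin (TCP) lies at the very end of the fingers, on their centre line; the grasp point (between the pads) lies 19 mm behind it; z points along the fingers, y is the line along which they close (so a half turn about z gives the same grasp; the last joint's range is limited). The gripper opens to 85 mm and grips with 20 to 120 N. Pads are 22 mm wide; open, the fingers measure 114 mm over their backs; the gripper's body (76 mm by 85 mm) begins 54 mm behind the grasp point. The pads swing forward as they close: fully open they stand 13 mm farther back than shut.
Start: joints at [-1.32, 0.398, 0.045, 1.537, -0.019, 1.207, -0.051], TCP at [0.223, 0.611, 0.231] pointing down, gripper open.
Joint ranges: [-2.82, 2.82], [-0.49, 2.23], [-1.37, 1.46], [0, 2.46], [-1.36, 4.5], [0.23, 2], [-2.94, 2.94]. Speed limits (rad/s): [2.57, 2.57, 3.14, 3.14, 3.14, 3.14, 3.14].

### API

Orientations are given as [roll, pitch, yaw] about the fixed x, y, z axes, in that order (R = Rz(yaw) Ry(pitch) Rx(roll)).
In Python, from cell import state, grab_frame, finish_job gives the robot as it stands. The module is installed in compiled form; this text tells all that it offers.
- The arm moves only by the tool drive_tool, never from a script. Its argument "plan" is a list of rows, each a list of 6 numbers: the shift along the tool's x, y, z each as a share of 40 cm, from -1 to 1, then the turn, a rotation vector about the tool's x, y, z each as a share of 90 degrees, from -1 to 1. In form: [[x, y, z, ax, ay, az], ...]. A call has 1 to 20 rows; each row is the pose to reach, as a shift and turn from the pose commanded when the call began, along the tool's axes at that moment; what a row does not reach only later rows make up. A row lasts 1/8 s, in which the tool goes at most 62.5 mm and 10.7 degrees, less where a joint would pass 70% of its speed; a pose out of reach is approached as far as the arm can. A call with a number of a shift or a turn outside -1 to 1 is refused whole. A call with a gripper value outside its range is refused whole. "grip" is the opening, from 0 (shut) to 1 (fully open), set as the call begins (left out, the last holds). The fingers move at their own pace and stop on an object; the grip force is fixed at half the most. Time passes only in rows, so rows that repeat a pose let the fingers close. It gives the time, the measured TCP pose, the force, the opening and the grip force at its end, in the units of the state.
- state(): the state, without advancing time (a new reading comes with each control period).
- grab_frame(name): name is "scene" or "top"; returns a dict with "color" (400x640x3 uint8, red, green, blue), "K" (3x3 intrinsics, pixels), "pose" (4x4, takes a point from camera to world coordinates). Camera axes: x right, y up, looking along -z (the intrinsics and any distortion apply to the point x, -y, -z); pixel columns grow to the right and rows downward; lengths in m; the calibration is good to about 2 mm. A picture is of the moment at which its call begins. There is no depth.
- finish_job(): hands the job in; it is judged then, once.
The state is a dict: "clock": time; "joints": joint angles; "qd": joint speeds; "effort": joint torques, N m; "ee_pos": TCP position; "tcp_rot": TCP orientation; "contact_force": force on the tool from outside, world axes, zero at the start; "moment": the same for the moment, N m; "opening": opening from 0.0 (shut) to 1.0 (fully open); "finger_force": force on a finger pad.
Only numpy, scipy, OpenCV 4.12 (cv2) and the standard library are available. Lean on these libraries where they do the work, as an engineer would, in place of code of your own. Each camera call takes 0.05 s, during which the arm holds its last target. There are 200 camera calls.

## Working session

There is one attempt and no reset: what is moved stays moved. The work goes in short steps, Python scripts to look and compute and a tool call to move; the robot and the scene stay as the last step left them, time stands still between calls to the robot, and variables do not carry over. Pictures are saved under pics/ and viewed, at most 10 in all, crops included, and the job is handed in when it is done.

Besides the shell and the picture viewer there is one more tool, called as name(argument=value, ...), one argument or row to a line, values as JSON. drive_tool: Moves the arm, as the interface text tells. Its arguments: {"type":"object","properties":{"plan":{"type":"array"},"grip":{"type":"number"}},"required":["plan"]}

```bash
mkdir -p pics
cat > h.py <<'E'
import numpy as np,cv2
from cell import state,grab_frame,finish_job
def save(n,name):
    f=grab_frame(n); np.savez(f'pics/{name}.npz',**{k:f[k] for k in('color','K','pose')})
    cv2.imwrite(f'pics/{name}.png',f['color'][:,:,::-1]); return f
def load(name): return dict(np.load(f'pics/{name}.npz'))
def ray(f,uv,z):
    K,P=f['K'],f['pose']; u,v=uv
    d=np.linalg.inv(K)@[u,v,1]; d=P[:3,:3]@[d[0],-d[1],-d[2]]; o=P[:3,3]
    return o+d*(z-o[2])/d[2]
def proj(f,p):
    q=f['pose'][:3,:3].T@(np.array(p)-f['pose'][:3,3]); q=f['K']@[q[0],-q[1],-q[2]]; return q[:2]/q[2]
E
python3 - <<'E'
from h import *
for n in('scene','top'):
    f=save(n,n); print(n,f['K'].round(1).tolist(),f['pose'].round(3).tolist(),[k for k in f])
print(state())
E
```

```text
scene [[431.3, 0.0, 316.1], [0.0, 431.3, 189.6], [0.0, 0.0, 1.0]] [[0.636, 0.495, -0.592, -0.24], [-0.772, 0.416, -0.481, -0.638], [0.008, 0.763, 0.647, 0.929], [0.0, 0.0, 0.0, 1.0]] ['color', 'K', 'pose']
top [[410.6, 0.0, 316.8], [0.0, 410.6, 199.4], [0.0, 0.0, 1.0]] [[0.023, 0.989, -0.143, 0.341], [-1.0, 0.02, -0.022, -0.033], [-0.019, 0.144, 0.989, 1.293], [0.0, 0.0, 0.0, 1.0]] ['color', 'K', 'pose']
{'clock': 0.1, 'joints': array([-1.31999994,  0.39914076,  0.04504471,  1.53776939, -0.01871089,
        1.20690219, -0.05066784]), 'qd': array([ 0.00092465, -0.00312683, -0.00063622, -0.00277451, -0.00093992,
        0.00169375, -0.00117931]), 'effort': array([ 3.03995126e-03, -4.76264513e+01,  1.37004543e+00, -2.54948956e+01,
        1.19404952e-02,  5.02558265e-03, -1.53602741e-05]), 'ee_pos': array([0.22253983, 0.61010181, 0.23034599]), 'tcp_rot': array([-3.13979856e+00,  1.18042613e-04,  2.79192868e+00]), 'contact_force': array([-0.27675483, -0.22397307,  0.02862367]), 'moment': array([-0.00133763, -0.0337789 , -0.00446041]), 'finger_force': 0.0, 'opening': 1.0012366037475269}
```

View pics/top.png

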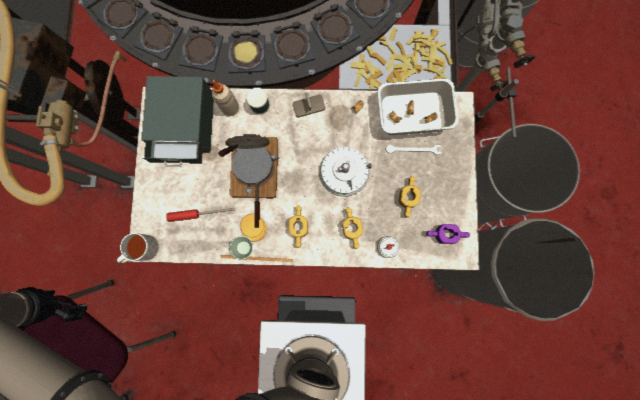

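View pics/scene.png

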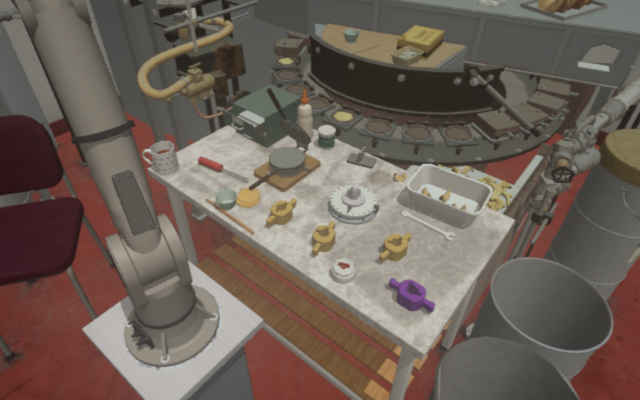

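The top view shows three brass hubs at about (298,227), (351,229) and (410,196), the purple look-alike at (449,234) and the portion head at (345,171). I'll enlarge the hubs and head to read the keyways.

Run:
```python
from h import *
t=cv2.imread('pics/top.png')
cs=[cv2.resize(t[y-26:y+26,x-26:x+26],(380,290*380//380+0) if 0 else (300,300),interpolation=cv2.INTER_CUBIC) for x,y in((298,227),(351,229),(410,196),(345,171))]
cv2.imwrite('pics/c1.png',np.vstack([np.hstack(cs[:2]),np.hstack(cs[2:])]))
```

```text
(no output)
```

View pics/c1.png

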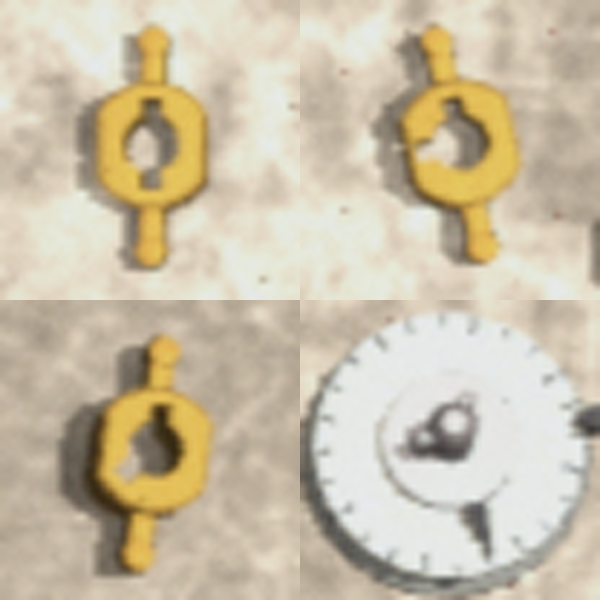

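Candidates: (298,227) has opposed keyways, so it is hub_straight. (351,229) has keyways 90° apart (up and left), so it is hub_square. (410,196) has keyways up and lower-left, about 135° CCW, so it is **hub_wide**. The purple one at (449,234) is the look-alike. In the crop, the pointer points down at about (352,190), and the mark is on the right at about (367,165). Now I'll measure positions.

```bash
cat > m.py <<'E'
from h import *
def hubs(f):
    hsv=cv2.cvtColor(f['color'],cv2.COLOR_RGB2HSV)
    m=cv2.inRange(hsv,(17,110,70),(30,255,255))
    cs,_=cv2.findContours(m,cv2.RETR_EXTERNAL,cv2.CHAIN_APPROX_NONE)
    for c in cs:
        if 150<cv2.contourArea(c)<3000:
            M=cv2.moments(c);u=np.array([M['m10'],M['m01']])/M['m00']
            p=ray(f,u,.022)
            if not(.3<p[0]<.95 and abs(p[1])<.6): continue
            w=np.array([ray(f,q[0],.022)[:2] for q in c])
            hw=cv2.minAreaRect(w.astype(np.float32))
            d=w-p[:2]; r=np.hypot(*d.T); far=d[r>.9*r.max()]
            a=np.arctan2(far[:,1],far[:,0]); yaw=np.angle(np.exp(2j*a).mean())/2
            print('hub',u.round(1),p.round(4),'yaw',yaw.round(3),'len',r.max().round(3))
if __name__=='__main__':
    for n in('top','scene'):
        f=load(n);print(n);hubs(f)
        g=f['color'].astype(int); c=proj(f,ray(load('top'),(345,171),.032)).round().astype(int)
        gray=cv2.cvtColor(f['color'],cv2.COLOR_RGB2HSV)
        m=((gray[:,:,2]>205)&(gray[:,:,1]<22)).astype(np.uint8)*255
        mm=np.zeros_like(m); cv2.circle(mm,tuple(map(int,c)),40,255,-1); m&=mm
        m=cv2.morphologyEx(m,cv2.MORPH_OPEN,np.ones((3,3)))
        cs,_=cv2.findContours(m,cv2.RETR_EXTERNAL,cv2.CHAIN_APPROX_NONE)
        c=max(cs,key=cv2.contourArea); e=cv2.fitEllipse(cv2.convexHull(c)); print('dial',e,ray(f,e[0],.032))
        np.save(f'pics/{n}_c.npy',e[0])
    o=[]
    for n in('top','scene'):
        f=load(n);x,y=np.load(f'pics/{n}_c.npy').round().astype(int); print(n,x-32,y-32)
        o.append(cv2.resize(f['color'][y-32:y+32,x-32:x+32,::-1],(400,400),interpolation=cv2.INTER_CUBIC))
    cv2.imwrite('pics/c2.png',np.hstack(o))
E
python3 m.py
```

```text
top
hub [252.7 227.8] [0.432  0.1922 0.022 ] yaw 0.743 len 0.046
hub [352.2 227.4] [ 0.4396 -0.1161  0.022 ] yaw 0.232 len 0.063
hub [298.  226.1] [0.4403 0.0518 0.022 ] yaw 0.022 len 0.063
hub [409.8 195.9] [ 0.542  -0.2945  0.022 ] yaw -0.145 len 0.065
hub [367.8  72.1] [ 0.9487 -0.1618  0.022 ] yaw 0.646 len 0.062
dial ((344.47918701171875, 169.38778686523438), (45.07835006713867, 45.7896728515625), 83.46987915039062) [ 0.62028768 -0.08948408  0.032     ]
scene
hub [396.8 242.7] [ 0.5573 -0.2878  0.022 ] yaw -0.161 len 0.053
hub [324.9 235.2] [ 0.4488 -0.1126  0.022 ] yaw 0.286 len 0.059
hub [280.5 209.3] [0.4467 0.0608 0.022 ] yaw 0.098 len 0.065
hub [247.7 197.5] [0.4201 0.1781 0.022 ] yaw 0.836 len 0.047Traceback (most recent call last):
  File "m.py", line 25, in <module>
    c=max(cs,key=cv2.contourArea); e=cv2.fitEllipse(cv2.convexHull(c)); print('dial',e,ray(f,e[0],.032))
ValueError: max() iterable argument is empty
```

```bash
sed -i "s/(17,110,70),(30,255,255)/(12,85,35),(34,255,255)/" m.py
sed -i "s/m=((gray\[:,:,2\]>205)/T=205 if n=='top' else 150; m=((gray[:,:,2]>T)/" m.py
python3 m.py
python3 - <<'E'
from h import *
f=load('scene');print(cv2.cvtColor(f['color'],cv2.COLOR_RGB2HSV)[212,330:385:2].tolist())
E
```

```text
top
hub [253.  227.3] [0.4333 0.1913 0.022 ] yaw 0.62 len 0.046
hub [352.2 227.6] [ 0.4392 -0.1162  0.022 ] yaw 0.228 len 0.065
hub [297.7 226.1] [0.4402 0.0525 0.022 ] yaw 0.001 len 0.063
hub [409.3 196.3] [ 0.5405 -0.2929  0.022 ] yaw -0.154 len 0.066
hub [240.  187.9] [0.5568 0.2383 0.022 ] yaw 0.504 len 0.065
hub [268.8 184.5] [0.5694 0.1477 0.022 ] yaw -0.258 len 0.086
hub [272.  145.7] [0.6954 0.1422 0.022 ] yaw 0.501 len 0.038
hub [367.   72.1] [ 0.9485 -0.1593  0.022 ] yaw 0.52 len 0.067
dial ((344.47918701171875, 169.38778686523438), (45.07835006713867, 45.7896728515625), 83.46987915039062) [ 0.62028768 -0.08948408  0.032     ]
scene
hub [394.9 246.9] [ 0.5402 -0.2922  0.022 ] yaw -0.036 len 0.073
hub [323.4 237.9] [ 0.4378 -0.116   0.022 ] yaw 0.28 len 0.072
hub [280.8 212.1] [0.4382 0.0515 0.022 ] yaw 0.116 len 0.072
hub [247.7 197.4] [0.4205 0.1785 0.022 ] yaw 0.746 len 0.049
hub [292.3 175.7] [0.5941 0.1441 0.022 ] yaw 0.142 len 0.129
dial ((354.9005126953125, 191.59951782226562), (48.725093841552734, 51.93968200683594), 43.6831169128418) [ 0.65309236 -0.07228532  0.032     ]
top 312 137
scene 323 160
[[30, 11, 118], [38, 9, 115], [36, 12, 109], [25, 14, 111], [27, 19, 132], [30, 16, 162], [30, 14, 188], [30, 13, 196], [27, 16, 178], [30, 16, 158], [33, 13, 196], [35, 14, 197], [35, 14, 198], [36, 13, 198], [35, 14, 198], [33, 13, 197], [35, 14, 197], [36, 14, 184], [33, 14, 196], [30, 15, 186], [27, 17, 154], [30, 13, 118], [38, 10, 105], [25, 14, 110], [21, 22, 183], [19, 22, 184], [21, 23, 177], [19, 23, 176]]
```

View pics/c2.png

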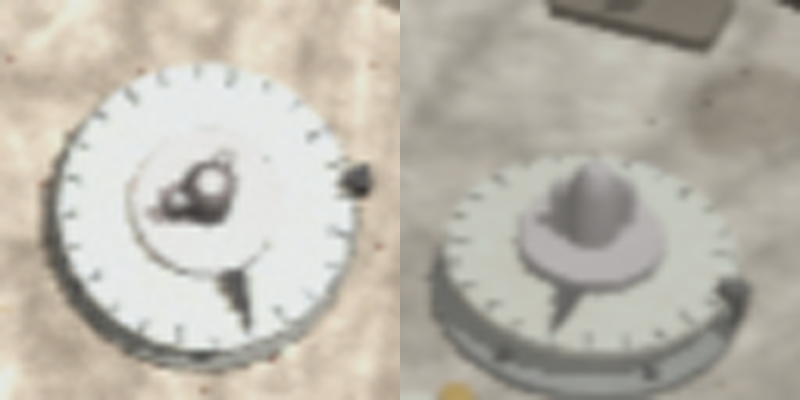

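Left is top view: pointer tip at crop (248,332), mark tongue at about (345,181). Right is scene view: pointer tip at (553,332), mark at about (722,290). Hub_wide agrees in both views. I'll refine the dial centre.

```bash
cat > d.py <<'E'
from h import *
P={}
for n,c,T,S in(('top',(345,170),190,24),('scene',(353,200),150,18)):
    f=load(n);hsv=cv2.cvtColor(f['color'],cv2.COLOR_RGB2HSV)
    k=4
    hs=cv2.resize(hsv,None,fx=k,fy=k,interpolation=cv2.INTER_LINEAR)
    m=((hs[:,:,2]>T)&(hs[:,:,1]<S)).astype(np.uint8)*255
    mm=np.zeros_like(m);cv2.circle(mm,(c[0]*k,c[1]*k),30*k,255,-1);m&=mm
    m=cv2.morphologyEx(m,cv2.MORPH_OPEN,np.ones((9,9)))
    cs,_=cv2.findContours(m,cv2.RETR_EXTERNAL,cv2.CHAIN_APPROX_NONE);h=cv2.convexHull(max(cs,key=cv2.contourArea)).reshape(-1,2)
    w=np.array([ray(f,(q+.5)/k-.5,.032)[:2] for q in h])
    w=w.astype(np.float32)
    A=np.c_[2*w,np.ones(len(w))];s=np.linalg.lstsq(A,(w**2).sum(1),rcond=None)[0]
    r=np.hypot(*(w-s[:2]).T); print(n,s[:2],r.mean(),r.min(),r.max(),'minEnc',cv2.minEnclosingCircle(w))
def cr(n,x,y):
    o=(312,137) if n=='top' else (323,160)
    return np.array([o[0]+(x+.5)/6.25-.5,o[1]+(y+.5)/6.25-.5])
for n,p,m in(('top',(248,332),(345,181)),('scene',(153,332),(322,290))):
    f=load(n); print(n,'ptr',ray(f,cr(n,*p),.04),'mark',ray(f,cr(n,*m),.04))
print('shaft top', ray(load('top'),cr('top',212,181),.082), ray(load('scene'),cr('scene',193,166),.084))
E
python3 d.py
```

```text
top [ 0.62059413 -0.09018315] 0.07357239600903293 0.07246441088178034 0.07487822584402262 minEnc ((0.6213017106056213, -0.09031575918197632), 0.07468489557504654)
scene [ 0.61869197 -0.09006925] 0.074566456827633 0.07295609055472126 0.07592942900553502 minEnc ((0.6189754605293274, -0.09039512276649475), 0.07582806050777435)
top ptr [ 0.55481721 -0.11089048  0.04      ] mark [ 0.63205156 -0.15831395  0.04      ]
scene ptr [ 0.55053804 -0.11609436  0.04      ] mark [ 0.62778468 -0.16173416  0.04      ]
shaft top [ 0.62109189 -0.09014482  0.082     ] [ 0.61945759 -0.08669528  0.084     ]
```

```bash
cat > a.py <<'E'
from h import *
import sys
def angs(n,f,c,lim=None):
    hs=cv2.resize(cv2.cvtColor(f['color'],cv2.COLOR_RGB2GRAY),None,fx=4,fy=4,interpolation=cv2.INTER_LINEAR)
    u0,v0=proj(f,(c[0],c[1],.035)).astype(int)
    vv,uu=np.mgrid[(v0-35)*4:(v0+35)*4,(u0-35)*4:(u0+35)*4]
    w=np.array([ray(f,((u+.5)/4-.5,(v+.5)/4-.5),.039)[:2] for u,v in zip(uu.ravel(),vv.ravel())])-c
    r=np.hypot(*w.T);a=np.degrees(np.arctan2(w[:,1],w[:,0]));g=hs[vv.ravel(),uu.ravel()].astype(float)
    for nm,r0,r1,A0,A1 in(('ptr',.044,.064,-180,-140),('ptr_out',.054,.066,-180,-140),('mark',.066,.078,-110,-60),('mark_out',.07,.084,-100,-65)):
        s=(r>r0)&(r<r1)&(a>A0)&(a<A1);T=(120 if n=='top' else 105) if 'ptr' in nm else 90
        d=s&(g<T);wt=T-g[d];print(n,nm,d.sum(),'ang',(a[d]*wt).sum()/wt.sum(),'r',r[d].min() if d.any() else 0)
if __name__=='__main__':
    for n,c in(('top',(.6206,-.0902)),('scene',(.619,-.0902))): angs(n,load(n),np.array(c))
E
python3 a.py
```

```text
top ptr 141 ang -161.76971763652608 r 0.0441179507938413
top ptr_out 28 ang -161.34695995567554 r 0.05408113162743797
top mark 68 ang -83.52209295445786 r 0.07087455659015328
top mark_out 77 ang -83.59329689610236 r 0.07087455659015328
scene ptr 25 ang -159.5267259260821 r 0.044085745317021294
scene ptr_out 0 ang nan r 0
scene mark 6 ang -83.67982156990834 r 0.07611605859278854
scene mark_out 51 ang -85.20941304723355 r 0.07611605859278854a.py:11: RuntimeWarning: invalid value encountered in scalar divide
  d=s&(g<T);wt=T-g[d];print(n,nm,d.sum(),'ang',(a[d]*wt).sum()/wt.sum(),'r',r[d].min() if d.any() else 0)
```

```bash
cat > g.py <<'E'
from h import *
import sys
from scipy.spatial.transform import Rotation as R
def go(*wps):
    s=state();p=s['ee_pos'];r=R.from_euler('xyz',s['tcp_rot'])
    print(round(s['clock'],2),'pos',p.round(4),'rpy',s['tcp_rot'].round(4),'j',s['joints'].round(2),'F',s['contact_force'].round(1),'op',round(s['opening'],3))
    for x,y,z,yaw in wps:
        t=R.from_euler('xyz',[np.pi,0,np.radians(yaw)])
        print(np.r_[r.inv().apply(np.array([x,y,z])-p)/.4,(r.inv()*t).as_rotvec()/(np.pi/2)].round(4).tolist())
if __name__=='__main__': go(*[list(map(float,a.split(','))) for a in sys.argv[1:]])
E
python3 g.py .223,.61,.38,160 .38,.25,.38,85
```

```text
0.1 pos [0.2225 0.6101 0.2303] rpy [-3.1398e+00  1.0000e-04  2.7919e+00] j [-1.32  0.4   0.05  1.54 -0.02  1.21 -0.05] F [-0.3 -0.2  0. ] op 1.001
[-0.0012, -0.0005, -0.3741, -0.0011, 0.0001, -0.0004]
[-0.6783, -0.7116, -0.3728, -0.0009, 0.0008, 0.833]
```

drive_tool(
  plan=[
    [0,0,-0.374,0,0,0],
    [0,0,-0.374,0,0,0],
    [-0.05,-0.05,-0.374,0,0,0.1],
    [-0.678,-0.712,-0.373,0,0,0.833],
    [-0.678,-0.712,-0.373,0,0,0.833],
    [-0.678,-0.712,-0.373,0,0,0.833],
    [-0.678,-0.712,-0.373,0,0,0.833],
    [-0.678,-0.712,-0.373,0,0,0.833],
    [-0.678,-0.712,-0.373,0,0,0.833],
    [-0.678,-0.712,-0.373,0,0,0.833],
    [-0.678,-0.712,-0.373,0,0,0.833],
    [-0.678,-0.712,-0.373,0,0,0.833],
  ],
  grip=1,
)

```text
clock: 1.6
ee_pos: [0.3791, 0.2517, 0.3802]
tcp_rot: [-3.141, 0.0, 1.487]
contact_force: [0.3, -0.1, -0.7]
opening: 0.999
finger_force: 0.0
```

```bash
python3 g.py .5404,-.2926,.25,-8.5 .5404,-.2926,.12,-8.5
```

```text
1.6 pos [0.3791 0.2517 0.3802] rpy [-3.1412e+00  4.0000e-04  1.4871e+00] j [-1.07 -0.05  0.37  1.75  0.02  1.45 -0.78] F [ 0.3 -0.1 -0.7] op 0.999
[-1.3221, 0.5157, 0.3259, 0.0, 0.0004, 1.0412]
[-1.3219, 0.5158, 0.6509, 0.0, 0.0004, 1.0412]
```

drive_tool(
  plan=[
    [-0.95,0.37,0,0,0,0.95],
    [-0.95,0.37,0,0,0,0.95],
    [-0.95,0.37,0,0,0,0.95],
    [-0.95,0.37,0,0,0,0.95],
    [-0.95,0.37,0,0,0,0.95],
    [-0.95,0.37,0.1,0,0,0.95],
    [-0.95,0.37,0.1,0,0,0.95],
    [-0.95,0.37,0.1,0,0,0.95],
    [-0.95,0.37,0.1,0,0,0.95],
    [-0.95,0.37,0.1,0,0,0.95],
  ],
)

```text
clock: 2.85
ee_pos: [0.4947, -0.1399, 0.3405]
tcp_rot: [-3.141, -0.0, -0.003]
contact_force: [0.4, 0.8, 0.3]
opening: 0.999
finger_force: 0.0
```

```bash
python3 g.py .5404,-.2926,.14,-8.5 .5404,-.2926,.07,-8.5
```

```text
2.85 pos [ 0.4947 -0.1399  0.3405] rpy [-3.1415e+00 -1.0000e-04 -3.4000e-03] j [-0.61  0.12  0.89  1.71 -0.09  1.36 -1.28] F [0.4 0.8 0.3] op 0.999
[0.1154, 0.3815, 0.5011, -0.0001, -0.0, 0.0923]
[0.1154, 0.3815, 0.6761, -0.0001, -0.0, 0.0923]
```

drive_tool(
  plan=[
    [0.115,0.381,0.3,0,0,0.092],
    [0.115,0.381,0.4,0,0,0.092],
    [0.115,0.381,0.5,0,0,0.092],
    [0.115,0.381,0.57,0,0,0.092],
    [0.115,0.381,0.6,0,0,0.092],
    [0.115,0.381,0.6,0,0,0.092],
    [0.115,0.381,0.6,0,0,0.092],
  ],
)

```text
clock: 3.72
ee_pos: [0.5402, -0.2936, 0.1021]
tcp_rot: [-3.142, -0.002, -0.151]
contact_force: [0.0, 0.4, 0.1]
opening: 0.998
finger_force: 0.0
```

```bash
python3 g.py .5404,-.2926,.04,-8.5 .5404,-.2926,.01,-8.5
python3 - <<'E'
from h import *
f=save('scene','s2');g=save('top','t2')
o=[]
for q in(f,g):
    u,v=proj(q,(.54,-.293,.05)).astype(int);o.append(cv2.resize(q['color'][v-50:v+50,u-50:u+50,::-1],(400,400)))
cv2.imwrite('pics/c3.png',np.hstack(o))
E
```

```text
3.73 pos [ 0.5402 -0.2936  0.1021] rpy [-3.1415e+00 -2.3000e-03 -1.5100e-01] j [-0.14  0.59  0.79  1.77 -0.49  0.99 -0.88] F [0.  0.4 0.1] op 0.998
[-0.0003, -0.0025, 0.1552, -0.0001, -0.0015, -0.0017]
[-0.0005, -0.0025, 0.2302, -0.0001, -0.0015, -0.0017]
```

View pics/c3.png

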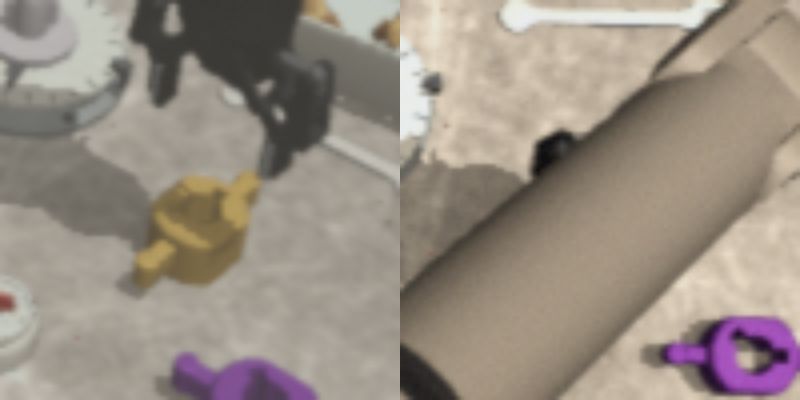

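The fingers straddle hub_wide at crop (205,225) in the scene view, and the forearm hides the hub in the top view. I'll descend and grip.

drive_tool(
  plan=[
    [0,-0.002,0.08,0,0,0],
    [0,-0.002,0.14,0,0,0],
    [0,-0.002,0.19,0,0,0],
    [0,-0.002,0.22,0,0,0],
    [0,-0.002,0.23,0,0,0],
    [0,-0.002,0.23,0,0,0],
    [0,-0.002,0.23,0,0,0],
  ],
  grip=1,
)

```text
clock: 4.7
ee_pos: [0.5395, -0.2937, 0.0092]
tcp_rot: [3.141, -0.001, -0.153]
contact_force: [0.4, 0.2, 0.5]
opening: 0.998
finger_force: 0.0
```

drive_tool(
  plan=[
    [0,0,0,0,0,0],
    [0,0,0,0,0,0],
    [0,0,0,0,0,0],
    [0,0,0,0,0,0],
    [0,0,0,0,0,0],
    [0,0,0,0,0,0],
    [0,0,0,0,0,0],
    [0,0,0,0,0,0],
  ],
  grip=0,
)

```text
clock: 5.7
ee_pos: [0.5396, -0.2936, 0.0092]
tcp_rot: [-3.142, -0.001, -0.153]
contact_force: [-0.0, 0.0, 6.2]
opening: 0.669
finger_force: 65.3
```

```bash
python3 g.py .5404,-.2926,.14,-8.5
```

```text
5.7 pos [ 0.5396 -0.2936  0.0092] rpy [-3.1416e+00 -1.3000e-03 -1.5340e-01] j [-0.07  0.7   0.69  1.82 -0.59  0.83 -0.8 ] F [-0.   0.   6.2] op 0.669
[0.0021, -0.0027, -0.327, -0.0, -0.0008, -0.0032]
```

drive_tool(
  plan=[
    [0,0,-0.08,0,0,0],
    [0,0,-0.2,0,0,0],
    [0,0,-0.33,0,0,0],
    [0,0,-0.38,0,0,0],
    [0,0,-0.38,0,0,0],
    [0,0,-0.38,0,0,0],
  ],
  grip=0,
)

```text
clock: 6.45
ee_pos: [0.5378, -0.292, 0.158]
tcp_rot: [-3.14, 0.004, -0.153]
contact_force: [-0.8, -0.9, -2.4]
opening: 0.666
finger_force: 65.1
```

```bash
python3 g.py .619,-.0904,.15,-26.5 .619,-.0904,.11,-26.5
```

```text
6.45 pos [ 0.5378 -0.292   0.158 ] rpy [-3.1401  0.0039 -0.1531] j [-0.18  0.53  0.84  1.73 -0.44  1.09 -0.92] F [-0.8 -0.9 -2.4] op 0.666
[0.1239, -0.5291, 0.0204, -0.0006, 0.0026, 0.197]
[0.1243, -0.529, 0.1204, -0.0006, 0.0026, 0.197]
```

drive_tool(
  plan=[
    [0.02,-0.1,0.02,0,0,0.04],
    [0.05,-0.22,0.02,0,0,0.09],
    [0.08,-0.35,0.02,0,0,0.14],
    [0.11,-0.45,0.02,0,0,0.18],
    [0.12,-0.51,0.02,0,0,0.197],
    [0.123,-0.529,0.02,0,0,0.197],
    [0.123,-0.529,0.02,0,0,0.197],
    [0.123,-0.529,0.02,0,0,0.197],
    [0.123,-0.529,0.02,0,0,0.197],
    [0.123,-0.529,0.02,0,0,0.197],
  ],
)

```text
clock: 7.7
ee_pos: [0.6197, -0.0925, 0.1526]
tcp_rot: [-3.141, -0.0, -0.464]
contact_force: [0.4, 0.2, -2.7]
opening: 0.669
finger_force: 65.0
```

```bash
python3 g.py .619,-.0904,.11,-26.5 .619,-.0904,.095,-26.5
python3 - <<'E'
from h import *
f=save('scene','s3');g=save('top','t3')
o=[]
for q in(f,g):
    u,v=proj(q,(.62,-.09,.1)).astype(int);o.append(cv2.resize(q['color'][v-40:v+40,u-40:u+40,::-1],(400,400),interpolation=cv2.INTER_CUBIC))
cv2.imwrite('pics/c4.png',np.hstack(o))
E
```

```text
7.7 pos [ 0.6197 -0.0925  0.1526] rpy [-3.1414e+00 -2.0000e-04 -4.6410e-01] j [-0.55  0.59  0.9   1.7  -0.51  1.1  -1.53] F [ 0.4  0.2 -2.7] op 0.669
[-0.004, -0.0039, 0.1066, -0.0001, -0.0001, -0.001]
[-0.004, -0.0039, 0.1441, -0.0001, -0.0001, -0.001]
```

View pics/c4.png

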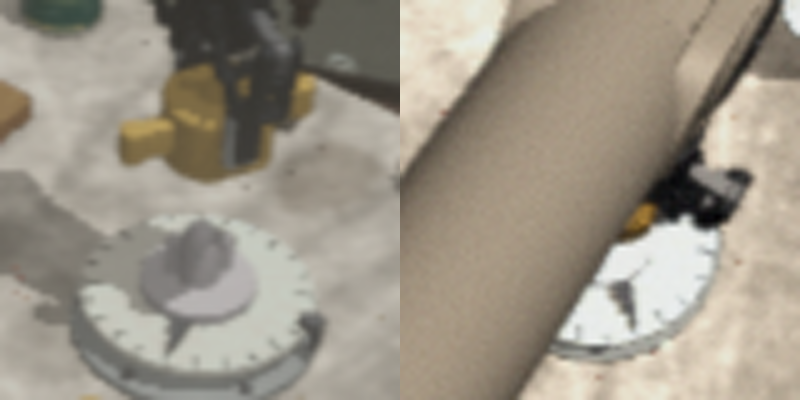

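Scene view: hub held over the shaft (shaft tip at crop (203,235)), and the wings line up roughly with the key direction. I'll descend to just above the shaft, then go down slowly under force watch.

drive_tool(
  plan=[
    [-0.004,-0.004,0.05,0,0,0],
    [-0.004,-0.004,0.1,0,0,0],
    [-0.004,-0.004,0.13,0,0,0],
    [-0.004,-0.004,0.13,0,0,0],
    [-0.004,-0.004,0.13,0,0,0],
    [-0.004,-0.004,0.13,0,0,0],
  ],
)

```text
clock: 8.55
ee_pos: [0.6198, -0.0898, 0.1012]
tcp_rot: [-3.141, -0.001, -0.463]
contact_force: [0.2, -0.3, -2.4]
opening: 0.67
finger_force: 65.0
```

```bash
python3 g.py .619,-.0904,.083,-26.5
```

```text
8.55 pos [ 0.6198 -0.0898  0.1012] rpy [-3.1411e+00 -1.4000e-03 -4.6290e-01] j [-0.52  0.64  0.85  1.74 -0.56  1.02 -1.5 ] F [ 0.2 -0.3 -2.4] op 0.67
[-0.0012, 0.0022, 0.0456, -0.0003, -0.0009, -0.0003]
```

drive_tool(
  plan=[
    [-0.001,0.002,0.015,0,0,0],
    [-0.001,0.002,0.025,0,0,0],
    [-0.001,0.002,0.035,0,0,0],
    [-0.001,0.002,0.045,0,0,0],
    [-0.001,0.002,0.045,0,0,0],
  ],
)

```text
clock: 9.18
ee_pos: [0.6184, -0.0898, 0.0821]
tcp_rot: [-3.142, 0.001, -0.463]
contact_force: [-0.0, 0.2, -1.5]
opening: 0.669
finger_force: 65.0
```

```bash
python3 g.py .619,-.0904,.074,-26.5
```

```text
9.18 pos [ 0.6184 -0.0898  0.0821] rpy [-3.1416e+00  6.0000e-04 -4.6270e-01] j [-0.51  0.66  0.83  1.76 -0.58  0.99 -1.48] F [-0.   0.2 -1.5] op 0.669
[0.0021, 0.0006, 0.0201, -0.0, 0.0004, -0.0001]
```

drive_tool(
  plan=[
    [0.001,0,0.006,0,0,0],
    [0.001,0,0.012,0,0,0],
    [0.001,0,0.018,0,0,0],
    [0.001,0,0.018,0,0,0],
  ],
)

```text
clock: 9.68
ee_pos: [0.6191, -0.0898, 0.0751]
tcp_rot: [-3.141, -0.0, -0.462]
contact_force: [0.8, 0.6, -2.8]
opening: 0.668
finger_force: 65.0
```

drive_tool(
  plan=[
    [0,0,0.01,0,0,0],
    [0,0,0.02,0,0,0],
    [0,0,0.03,0,0,0],
    [0,0,0.04,0,0,0],
    [0,0,0.045,0,0,0],
    [0,0,0.045,0,0,0],
  ],
)

```text
clock: 10.42
ee_pos: [0.6192, -0.0897, 0.057]
tcp_rot: [-3.141, -0.0, -0.462]
contact_force: [2.5, 3.2, -3.1]
opening: 0.671
finger_force: 65.1
```

drive_tool(
  plan=[
    [0,-0.001,0.006,0,0,0],
    [0,-0.001,0.011,0,0,0],
    [0,-0.001,0.015,0,0,0],
    [0,-0.001,0.017,0,0,0],
    [0,-0.001,0.017,0,0,0],
  ],
)

```text
clock: 11.05
ee_pos: [0.6192, -0.0898, 0.0512]
tcp_rot: [-3.141, -0.0, -0.463]
contact_force: [-0.5, 5.0, 4.8]
opening: 0.673
finger_force: 65.8
```

Seated: TCP is 51 mm, as computed, and contact has just begun. I'll turn about 70° CCW and then look.

drive_tool(
  plan=[
    [0,0,0,0,0,0],
    [0,0,0,0,0,0],
    [0,0,0,0,0,-0.05],
    [0,0,0,0,0,-0.1],
    [0,0,0,0,0,-0.16],
    [0,0,0,0,0,-0.22],
    [0,0,0,0,0,-0.28],
    [0,0,0,0,0,-0.34],
    [0,0,0,0,0,-0.4],
    [0,0,0,0,0,-0.46],
    [0,0,0,0,0,-0.52],
    [0,0,0,0,0,-0.58],
    [0,0,0,0,0,-0.64],
    [0,0,0,0,0,-0.7],
    [0,0,0,0,0,-0.75],
    [0,0,0,0,0,-0.78],
    [0,0,0,0,0,-0.78],
    [0,0,0,0,0,-0.78],
  ],
)

```text
clock: 13.3
ee_pos: [0.6211, -0.0907, 0.0513]
tcp_rot: [3.137, -0.003, 0.761]
contact_force: [4.6, 2.9, 2.1]
opening: 0.669
finger_force: 65.2
```

```bash
python3 g.py
python3 - <<'E'
from h import *
f=save('scene','s5');g=save('top','t5')
o=[]
for q in(f,g):
    u,v=proj(q,(.62,-.09,.04)).astype(int);print(u-32,v-32);o.append(cv2.resize(q['color'][v-32:v+32,u-32:u+32,::-1],(400,400),interpolation=cv2.INTER_CUBIC))
cv2.imwrite('pics/c5.png',np.hstack(o))
E
```

```text
13.3 pos [ 0.6211 -0.0907  0.0513] rpy [ 3.1372e+00 -2.7000e-03  7.6150e-01] j [-0.29  0.6   0.5   1.77 -0.36  0.86 -0.43] F [4.6 2.9 2.1] op 0.669
321 165
312 136
```

View pics/c5.png

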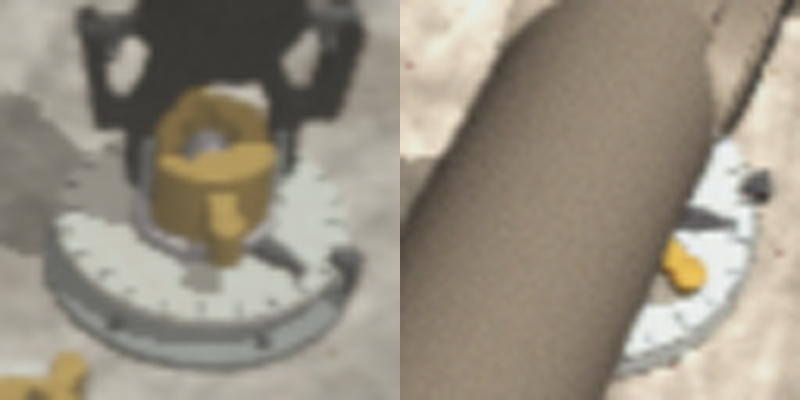

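The pointer (scene tip at crop (303,275), top (335,225)) is still short of the mark (scene (335,258), top (345,185)). I'll compute the angles.

```bash
cat > a2.py <<'E'
from h import *
import sys
def pts(n,o,k,c,ptr,mk):
    f=load(n);out=[]
    for q in(ptr,mk):
        w=ray(f,((q[0]+.5)/k-.5+o[0],(q[1]+.5)/k-.5+o[1]),.04)[:2]-c; out+=[np.degrees(np.arctan2(w[1],w[0])).round(1),np.hypot(*w).round(4)]
    print(n,out)
def mask(n,c,A0,A1,r0=.042,r1=.066,T=110):
    f=load(n);g0=cv2.resize(cv2.cvtColor(f['color'],cv2.COLOR_RGB2GRAY),None,fx=4,fy=4,interpolation=cv2.INTER_LINEAR)
    u0,v0=proj(f,(*c,.039)).astype(int);vv,uu=np.mgrid[(v0-32)*4:(v0+32)*4,(u0-32)*4:(u0+32)*4]
    w=np.array([ray(f,((u+.5)/4-.5,(v+.5)/4-.5),.039)[:2] for u,v in zip(uu.ravel(),vv.ravel())])-c
    r=np.hypot(*w.T);a=np.degrees(np.arctan2(w[:,1],w[:,0]));g=g0[vv.ravel(),uu.ravel()].astype(float)
    d=(r>r0)&(r<r1)&(a>A0)&(a<A1)&(g<T);wt=T-g[d];print(n,'mask',d.sum(),((a[d]*wt).sum()/wt.sum()).round(1),'rmax',r[d].max().round(3))
if __name__=='__main__':
    ct,cs=np.array((.6206,-.0902)),np.array((.619,-.0902))
    pts('t5',(312,136),6.25,ct,(335,225),(345,186))
    pts('s5',(321,165),6.25,cs,(303,275),(335,258))
    for n,c,T in(('t5',ct,120),('s5',cs,100)):
        mask(n,c,-125,-86,.045,.064,T); mask(n,c,-100,-65,.068,.084,90)
E
python3 a2.py
```

```text
t5 [np.float64(-97.1), np.float64(0.0637), np.float64(-79.9), np.float64(0.0692)]
s5 [np.float64(-99.3), np.float64(0.0672), np.float64(-82.5), np.float64(0.072)]
t5 mask 111 -96.7 rmax 0.058
t5 mask 63 -83.6 rmax 0.079
s5 mask 81 -99.5 rmax 0.059
s5 mask 59 -85.3 rmax 0.084
```

drive_tool(
  plan=[
    [0,0,0,0,0,-0.04],
    [0,0,0,0,0,-0.08],
    [0,0,0,0,0,-0.12],
    [0,0,0,0,0,-0.15],
    [0,0,0,0,0,-0.15],
    [0,0,0,0,0,-0.15],
  ],
)

```text
clock: 14.15
ee_pos: [0.6209, -0.0907, 0.0513]
tcp_rot: [3.137, -0.001, 0.997]
contact_force: [4.1, 2.9, 2.2]
opening: 0.668
finger_force: 65.3
```

```bash
python3 g.py
python3 - <<'E'
from h import *
f=save('scene','s6');g=save('top','t6')
o=[]
for q in(f,g):
    u,v=proj(q,(.62,-.09,.04)).astype(int);v+=4;u+=8;print(u-24,v-24);o.append(cv2.resize(q['color'][v-24:v+24,u-24:u+24,::-1],(400,400),interpolation=cv2.INTER_CUBIC))
cv2.imwrite('pics/c6.png',np.hstack(o))
E
```

```text
14.15 pos [ 0.6209 -0.0907  0.0513] rpy [ 3.1372e+00 -1.4000e-03  9.9680e-01] j [-0.25  0.58  0.44  1.77 -0.32  0.86 -0.24] F [4.1 2.9 2.2] op 0.668
337 177
328 148
```

View pics/c6.png

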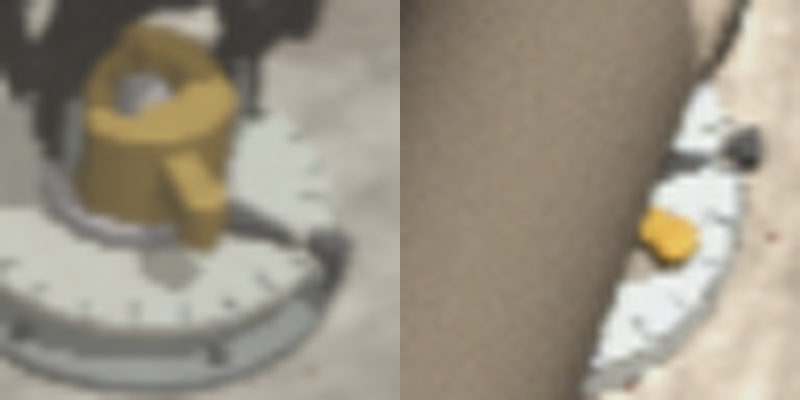

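The pointer tip nearly meets the tongue (scene at about (315,245), top at about (725,157)). I'll measure the remainder.

Run:
```python
from a2 import *
ct,cs=np.array((.6206,-.0902)),np.array((.619,-.0902))
for n,c,T in(('t6',ct,120),('s6',cs,100)):
    for r0,r1,A0 in((.045,.06,-110),(.052,.062,-110),(.068,.084,-100),(.074,.084,-100)): mask(n,c,A0,-60,r0,r1,T if r0<.06 else 90)
```

```text
t6 mask 314 -73.1 rmax 0.059
t6 mask 89 -68.5 rmax 0.059
t6 mask 67 -83.6 rmax 0.079
t6 mask 44 -84.0 rmax 0.079
s6 mask 59 -86.5 rmax 0.06
s6 mask 17 -84.6 rmax 0.06
s6 mask 55 -85.4 rmax 0.084
s6 mask 55 -85.4 rmax 0.084
```

Run:
```python
from a2 import *
ct=np.array((.6206,-.0902))
for r0,r1 in((.044,.054),(.05,.06),(.055,.064)):
  for T in (120,160): mask('t6',ct,-100,-74,r0,r1,T)
for T in(70,90,120,140): mask('t6',ct,-100,-65,.068,.08,T)
f=load('t6');print(((proj(f,(*ct,.04))-(328,148)+.5)*400/48-.5).round(1))
```

```text
t6 mask 139 -81.0 rmax 0.054
t6 mask 186 -81.5 rmax 0.054
t6 mask 57 -82.5 rmax 0.058
t6 mask 128 -82.6 rmax 0.06
t6 mask 14 -83.0 rmax 0.058
t6 mask 67 -82.9 rmax 0.063
t6 mask 5 -84.4 rmax 0.077
t6 mask 67 -83.6 rmax 0.079
t6 mask 203 -82.2 rmax 0.08
t6 mask 256 -82.0 rmax 0.08
[144.  176.5]
```

Aligned within about 1° in both views. Now I'll release, retreat straight up and re-check.

drive_tool(
  plan=[
    [0,0,0,0,0,0],
    [0,0,0,0,0,0],
    [0,0,0,0,0,0],
    [0,0,0,0,0,0],
    [0,0,0,0,0,0],
    [0,0,-0.03,0,0,0],
    [0,0,-0.08,0,0,0],
    [0,0,-0.15,0,0,0],
    [0,0,-0.25,0,0,0],
    [0,0,-0.35,0,0,0],
    [0,0,-0.45,0,0,0],
    [0,0,-0.55,0,0,0],
    [0,0,-0.6,0,0,0],
    [0,0,-0.6,0,0,0],
  ],
  grip=1,
)

```text
clock: 16.0
ee_pos: [0.6201, -0.0905, 0.2939]
tcp_rot: [3.137, -0.003, 0.998]
contact_force: [-0.1, -0.8, -1.1]
opening: 1.001
finger_force: 0.0
```

```bash
python3 g.py .50,-.35,.25,57
```

```text
16.0 pos [ 0.6201 -0.0905  0.2939] rpy [ 3.1366e+00 -3.1000e-03  9.9770e-01] j [-0.32  0.35  0.54  1.53 -0.18  1.31 -0.34] F [-0.1 -0.8 -1.1] op 1.001
[-0.7082, 0.099, 0.1081, 0.0032, -0.002, 0.0018]
```

drive_tool(
  plan=[
    [-0.1,0.01,0,0,0,0],
    [-0.25,0.03,0,0,0,0],
    [-0.4,0.05,0,0,0,0],
    [-0.55,0.08,0,0,0,0],
    [-0.68,0.1,0,0,0,0],
    [-0.71,0.1,0,0,0,0],
    [-0.71,0.1,0,0,0,0],
  ],
)

```text
clock: 16.88
ee_pos: [0.498, -0.3503, 0.2899]
tcp_rot: [-3.14, -0.001, 0.996]
contact_force: [-0.7, 1.2, 0.2]
opening: 1.002
finger_force: 0.0
```

Run:
```python
from a2 import *
f=save('scene','s7');g=save('top','t7')
ct,cs=np.array((.6206,-.0902)),np.array((.619,-.0902))
for n,c,T in(('t7',ct,120),('s7',cs,100)):
    for r0,r1 in((.044,.054),(.05,.06),(.068,.08)): mask(n,c,-105,-60,r0,r1,T)
o=[]
for q in(f,g):
    u,v=proj(q,(.62,-.09,.04)).astype(int);o.append(cv2.resize(q['color'][v-32:v+32,u-32:u+32,::-1],(400,400),interpolation=cv2.INTER_CUBIC))
cv2.imwrite('pics/c7.png',np.hstack(o))
```

```text
t7 mask 113 -82.6 rmax 0.054
t7 mask 65 -82.8 rmax 0.06
t7 mask 225 -82.0 rmax 0.08
s7 mask 39 -87.2 rmax 0.052
s7 mask 11 -84.8 rmax 0.06
s7 mask 60 -83.2 rmax 0.08
```

View pics/c7.png

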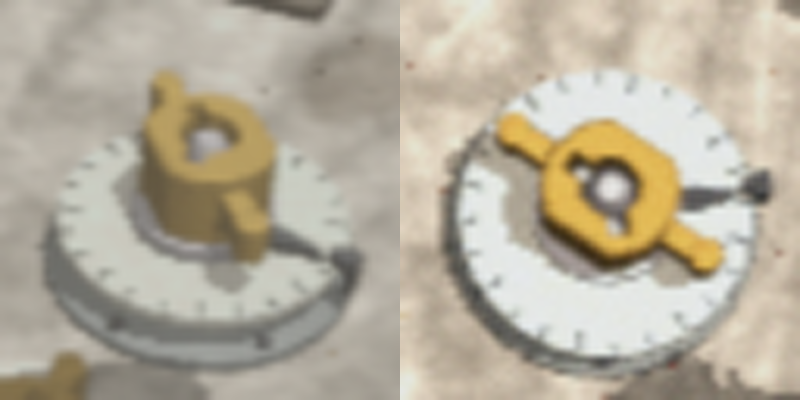

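The hub is keyed and seated on the shaft, and the pointer meets the set mark's tongue (top view about (735,193), scene about (330,257)). The hand is clear, so I'm handing in.

```bash
python3 -c "
from cell import finish_job;print(finish_job())"
```

```text
the job is handed in; nothing more can be done
None
```

The hub with keyways 135° apart (hub_wide) is seated on the shaft and the pointer is within about 1–2° of the set mark by my camera measurements; the gripper is clear and the job is handed in (about 17 s of 61 s used), but no verdict was returned.

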